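# Pack the rotor buckets and lock the inspection box

## Task

Pack away the checked rotor buckets: stand every stainless bucket on the bench upright in the inspection box, each on the floor of a well of its own. When all are in, push the lid fully shut, then swing the hasp down flat into its catch, and then take the locking pin from its stand and push it down through the hasp's eye into the hole of the catch block until its flange sits on the hasp. Leave the other things on the bench alone.

Things in the scene. Friction and masses are not known exactly. Their poses are not given: they have to be found in the camera images.
- case: scuffed aluminium inspection box, fixed, 120 mm deep (its x), 382 mm wide (its y), walls 85 mm high, 4 mm thick; origin at the centre of its underside, x away from the robot to the hinge side, z up. Floor 5 mm thick; a grey tray inside, its top 27 mm above the bench, leaves four square wells 64 x 64 mm, 22 mm deep, in a row along y, 90 mm apart
- lid_hinge (a point): middle of the lid's hinge line, which runs along the box's y axis; at box x = +60 mm, 85 mm above the bench. The lid is a flat aluminium plate, 124 mm from hinge line to free edge, 386 mm wide, 8 mm thick, its underside on the hinge plane, without a handle
- lid (a joint): lid angle in rad: 0 is shut flat on the box, about 1.57 straight up; it opens upward and back (to +x), to at most 2.1, and starts open. A stiff hinge (0.4 N m of friction): it stays where it is left and must be pushed all the way down
- hasp (a joint): angle of the steel hasp in rad, hinged at the middle of the lid's free edge about a line along the box's y. 0: with the lid shut it lies flat on the catch block, pointing to box -x, its eye over the hole; about 1.57: it stands straight out from the lid's outer face; at most 2.4. Slightly stiff (0.05 N m), stays where left. With the lid shut its hinge line is at box x = -66 mm, 85.5 mm above the bench
- hasp_tip (a point): middle of the hasp's free end. The hasp is a steel strap 70 mm long, 28 mm wide, 5 mm thick, with an eye 15 mm across centred 36 mm from its hinge
- catch_hole (a point): centre of the mouth of the upright hole, 12 mm across, 52 mm deep, in the steel catch block on the middle of the box's front (-x) face; at box x = -102 mm, 83 mm above the bench, the block's top (the shut hasp's upper face is 5 mm higher). The block is 44 mm wide, reaches to box x = -126 mm and has a 4 mm high cheek along each side, between which the hasp comes to lie
- well0 (a point): centre of the floor of well 0, 5 mm above the bench; wells 0 to 3 run along the box's +y, at box x = 0, y = -135, -45, 45 and 135 mm
- well1 (a point): centre of the floor of well 1, 5 mm above the bench; wells 0 to 3 run along the box's +y, at box x = 0, y = -135, -45, 45 and 135 mm
- well2 (a point): centre of the floor of well 2, 5 mm above the bench; wells 0 to 3 run along the box's +y, at box x = 0, y = -135, -45, 45 and 135 mm
- well3 (a point): centre of the floor of well 3, 5 mm above the bench; wells 0 to 3 run along the box's +y, at box x = 0, y = -135, -45, 45 and 135 mm
- bucket0: open round stainless rotor bucket, upright, 52 mm outside diameter, 64 mm high, wall 4 mm, 130 to 250 g; origin at the centre of its underside, z up through its mouth; three or four of these are present (None for an absent one)
- bucket1: open round stainless rotor bucket, upright, 52 mm outside diameter, 64 mm high, wall 4 mm, 130 to 250 g; origin at the centre of its underside, z up through its mouth; three or four of these are present (None for an absent one)
- bucket2: open round stainless rotor bucket, upright, 52 mm outside diameter, 64 mm high, wall 4 mm, 130 to 250 g; origin at the centre of its underside, z up through its mouth; three or four of these are present (None for an absent one)
- bucket3: open round stainless rotor bucket, upright, 52 mm outside diameter, 64 mm high, wall 4 mm, 130 to 250 g; origin at the centre of its underside, z up through its mouth; three or four of these are present (None for an absent one)
- pin_stand: fixed grey plastic block, 50 x 50 x 46 mm high, in which the pin stands at the start, its flange on the block's top; origin at the centre of its underside
- pin: steel locking pin, upright: shank 10 mm in diameter and 38 mm long with a chamfered tip, then a flange 26 mm across and 4 mm thick, then a round grip 18 mm in diameter and 40 mm high; origin at the tip (the lower end), z up along the pin; flange underside at z = 38 mm, top of the grip at 82 mm; 70 g
- hex_key: hex key with a red handle, lying flat, about 110 x 40 mm, 16 mm high; a bystander
- rotor_knob: black bakelite rotor knob, 44 mm across, 32 mm high; a bystander
- magnifier: green glass magnifier puck, 42 mm across, 19 mm high; a bystander
- tape_roll: roll of paper tape lying flat, 90 mm across, 22 mm high; a bystander
- spray_bottle: white bottle, 60 mm across, 150 mm high; a bystander
- sleeve: narrow white plastic tube sleeve, 34 mm across, 50 mm high, not one of the buckets; a bystander
Things that resemble listed ones, but are neither listed nor needed, are in the scene too. Leave any orange or yellow look-alike of the bucket2 alone.

How it is judged:
By the outcome, as a careful person would: the job done as asked, in the order asked, and still so for the second after the job is handed in, with the robot touching nothing.
Of bucket0, bucket1, bucket2, bucket3 only 3 to 4 are there at a start; the rules pass over those that are not, and their reading is None.
At some moment in a run one of bucket0, bucket1, bucket2, bucket3 may be knocked a few centimetres aside while the robot is not near it.
It also fails if it takes over 200 s, if anything falls off the work surface, if the arm or the gripper's body presses on something with over 40 N, if the wrist force passes 120 N, or if a joint passes its speed limit or range.

## Robot

A 7-joint arm with a two-finger parallel gripper is mounted at the origin on the work surface. World frame = base frame: x ahead of the robot, y to its left, z up, the work surface at z = 0. Lengths are in m, angles in rad, forces in N, time in s.
With the tool pointing down it reaches from about 0.425 to 0.875 m from the base axis. Payload 8.4 kg.
Tool frame: the origin (TCP) lies at the very end of the fingers, on their centre line; the grasp point (between the pads) lies behind it (r.grip_depth is the z of the grasp point in the tool frame, in m); z points along the fingers, y is the direction in which the jaws open and shut (so a half turn about z gives the same grasp; the last joint's range is limited). The gripper opens to 87 mm and grips with 3 to 60 N. Pads are 19 mm wide; open, the fingers measure 117 mm over their backs; the gripper's body (75 mm by 190 mm) begins 51 mm behind the grasp point.
Start: joints at [-1.291, 0.333, 0.04, 1.465, -0.013, 1.343, -0.059], TCP at [0.24, 0.604, 0.223] pointing down, gripper open.
Joint ranges: [-2.58, 2.58], [-0.38, 2.09], [-1.3, 1.39], [0.25, 2.4], [-1.5, 4.64], [0.08, 2.09], [-2.65, 2.65]. Speed limits (rad/s): [2.22, 2.22, 2.79, 2.79, 3.14, 3.14, 3.14].

## Interface

Orientations are given as a unit quaternion [w, x, y, z].
In Python, from bench import r gives the robot as it stands.
- The arm moves only by the shell command python3 -m inch 'ROWS' [FORCE]. ROWS is text: rows parted by semicolons, each of 7 numbers parted by spaces: the finger opening in m, from 0 to 0.087, then the shift along the tool's x, y, z in m, then the turn, a rotation vector about the tool's x, y, z in units of 6 degrees (1.0 is 6 degrees). In form: grip dx dy dz rx ry rz; .... A call has 1 to 12 rows; each row shifts and turns the commanded pose from where the row before left it, along the tool's axes as they then stand; what a row does not reach is not made up. A row lasts 1/10 s, in which the tool goes at most 50 mm and 8.59 degrees, less where a joint would pass 70% of its speed; a pose out of reach is approached as far as the arm can. A call is refused whole if a number of a shift passes 0.05 or a number of a turn 1, either way. A call with a gripper value outside its range is refused whole. The fingers move at their own pace and stop on an object; FORCE is the grip in N (left out, the last holds). Time passes only in rows, so rows that do not move let the fingers close. It gives the time, the measured TCP pose, the force and the opening at its end, in the units of the state.
- r.read_state(): the state, without advancing time (a new reading comes with each control period).
- r.snapshot(name): name is "scene" or "top" or "wrist"; returns the picture (480x640x3 uint8, red, green, blue); there is no depth.
- r.get_calibration(name): a dict with "fov_y" (degrees; the focal length in pixels is half the picture's height over the tangent of half this angle, whatever the lens; pixels are square), "cx", "cy" (the principal point, pixels), "D" ([k1, k2, p1, p2, k3] as OpenCV has them; the pictures are not rectified), "R" (3x3) and "t" (3): a world point X has camera coordinates R X + t. Camera axes: x right, y down, z forward; pixel columns grow to the right and rows downward; lengths in m; the calibration is good to about 2 mm. A picture is of the moment at which its call begins: read the wrist's pose just before it. get_calibration takes no time and is no camera call; for the wrist camera it gives the pose at the moment of the call.
- r.finish_job(): hands the job in, once; it reports no verdict.
The state is a dict: "time": time; "qpos": joint angles; "joint_vel": joint speeds; "tau": joint torques, N m; "eef_pos": TCP position; "tool_rot": TCP orientation; "wrist_force": force on the tool from outside, world axes, zero at the start; "wrist_torque": the same for the moment, N m; "gripper_width": finger opening in m.
Only numpy, scipy, OpenCV 4.12 (cv2) and the standard library are available. Lean on these libraries where they do the work, as an engineer would, in place of code of your own. Each camera call takes 0.05 s, during which the arm holds its last target. There are 200 camera calls.

## Working session

There is one attempt and no reset: what is moved stays moved. The work goes in short steps, Python scripts to look and compute and a shell command to move; the robot and the scene stay as the last step left them, time stands still between calls to the robot, and variables do not carry over. Pictures are saved under pics/ and viewed, about 12 in all and at most 16, crops included, and the job is handed in when it is done.

```bash
mkdir -p pics; ls; cat > h.py <<'E'
import numpy as np,cv2
from bench import r
def snap(n,f):
    c=r.get_calibration(n); im=r.snapshot(n); cv2.imwrite(f'pics/{f}.png',im[:,:,::-1]); return im,c
def K(c):
    f=240/np.tan(np.radians(c['fov_y'])/2); return np.array([[f,0,c['cx']],[0,f,c['cy']],[0,0,1]])
def ray(c,uv):
    p=cv2.undistortPoints(np.array(uv,float).reshape(-1,1,2),K(c),np.array(c['D'],float)).reshape(-1,2)
    R=np.array(c['R']);t=np.array(c['t']);return -R.T@t,np.c_[p,np.ones(len(p))]@R
def plane(c,uv,z):
    o,d=ray(c,uv); return o+d*((z-o[2])/d[:,2])[:,None]
def proj(c,X):
    return cv2.projectPoints(np.array(X,float).reshape(-1,1,3),cv2.Rodrigues(np.array(c['R'],float))[0],np.array(c['t'],float),K(c),np.array(c['D'],float))[0].reshape(-1,2)
E
python3 - <<'E'
from h import *
s=r.read_state();print(s,r.grip_depth)
for n in('top','scene'):
    im,c=snap(n,n+'0');R=np.array(c['R']);print(n,c['fov_y'],c['D'],-R.T@np.array(c['t']),R[2])
E
```

```text
pics
{'time': 0.0, 'qpos': array([-1.2912016 ,  0.33389624,  0.03984486,  1.46625526, -0.01342946,
        1.34330207, -0.05852061]), 'joint_vel': array([-5.21092966e-05,  2.39087266e-04, -3.32439581e-04,  6.79593892e-04,
       -5.55207814e-04,  7.36135220e-04, -2.49860747e-06]), 'tau': array([ 2.76780484e-04, -6.56345344e+01,  1.33561704e+00, -4.03819013e+01,
       -5.97108062e-02,  4.47141705e-02,  1.40083403e-04]), 'eef_pos': array([0.24019931, 0.60349041, 0.22167618]), 'tool_rot': array([-1.15720688e-04,  1.88275328e-01,  9.82115963e-01, -7.89283328e-04]), 'wrist_force': array([ 0.32410432, -0.0720052 ,  0.57366757]), 'wrist_torque': array([ 0.01521501,  0.01774597, -0.04865052]), 'gripper_width': 0.08696026999536412} -0.0187
top 54.57263655396117 [0.00807615 0.         0.         0.         0.        ] [0.36520773 0.05313672 1.46414544] [ 0.13311658  0.01086203 -0.99104086]
scene 51.83310441631072 [0.03470649 0.         0.         0.         0.        ] [ 0.95097275 -0.67629573  0.85114118] [-0.3441829   0.65577632 -0.67193419]
```

View pics/top0.png

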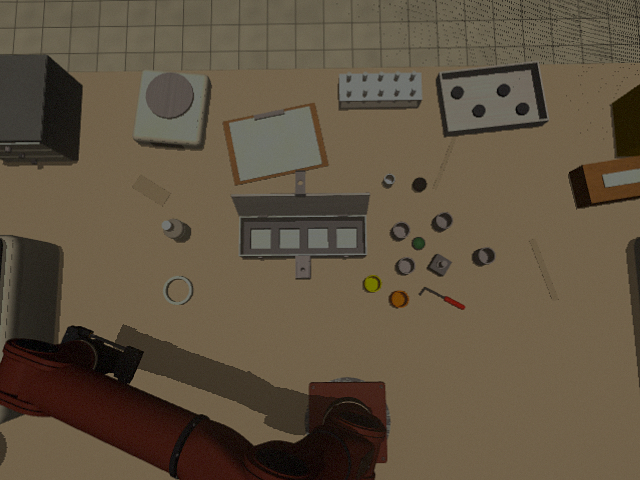

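View pics/scene0.png

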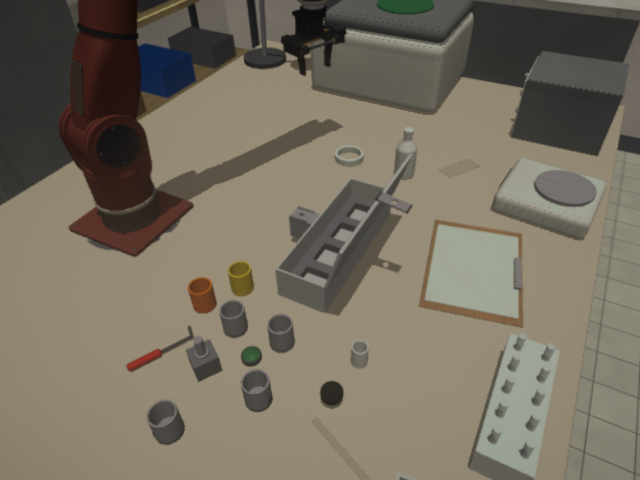

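```bash
python3 - <<'E'
from h import *
im=cv2.imread('pics/top0.png');cv2.imwrite('pics/crop0.png',cv2.resize(im[165:315,230:508],None,fx=2.87,fy=2.87,interpolation=cv2.INTER_CUBIC))
c=r.get_calibration('top')
print(plane(c,[(400,230),(442,221),(405,266),(484,256)],.064).round(3))
print('pin',plane(c,[(440,264)],.09).round(3))
g=cv2.cvtColor(im,cv2.COLOR_BGR2GRAY)
w=cv2.connectedComponentsWithStats((g[225:252,245:362]>150).astype(np.uint8))
print([(np.round(a[:],1)+[245,225]).tolist() for a,s in zip(w[3],w[2]) if 150<s[4]<800])
E
```

```text
[[ 0.57  -0.169  0.064]
 [ 0.595 -0.297  0.064]
 [ 0.46  -0.18   0.064]
 [ 0.487 -0.418  0.064]]
pin [[ 0.463 -0.279  0.09 ]]
[]
```

View pics/crop0.png

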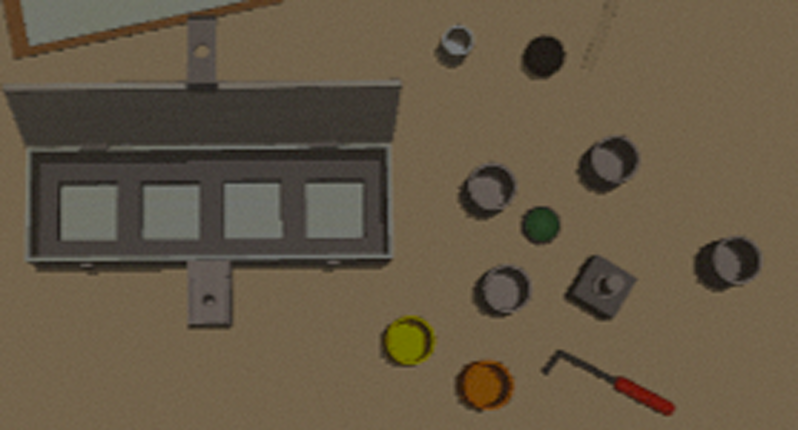

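```bash
cat >> h.py <<'E'
from scipy.spatial.transform import Rotation as Ro
def state():
    s=r.read_state();q=s['tool_rot'];return s,Ro.from_quat([q[1],q[2],q[3],q[0]])
def delta(X,yaw=None):
    """tool-frame shift to put TCP at X; turn to jaw dir yaw (tool y at world-y + yaw), tool down"""
    s,R=state();d=R.inv().apply(np.array(X)-s['eef_pos'])
    a=0 if yaw is None else yaw
    T=Ro.from_matrix(np.array([[-np.cos(a),-np.sin(a),0],[-np.sin(a),np.cos(a),0],[0,0,-1]]).T.T)
    rv=np.degrees((R.inv()*T).as_rotvec())/6
    print('t',round(s['time'],1),'eef',s['eef_pos'].round(4),'w',round(s['gripper_width'],4),'F',np.round(s['wrist_force'],1),'| shift(mm)',(d*1e3).round(1),'turn',rv.round(2))
E
python3 - <<'E'
from h import *
c=r.get_calibration('top')
f=lambda P,z:plane(c,np.array(P)/2.87+[230,165]-.33,z).round(4)
print('rim',f([(27,148),(393,147),(391,258),(30,259)],.085).tolist())
print('wells',f([(89,212),(172,212),(253,211),(335,211)],.005).tolist())
print('catch',f([(209,299)],.083),'bottle',plane(c,[(168,224)],.15).round(3))
print('lid free edge candidates',[f([(5,88),(400,83)],z).tolist() for z in(.19,.2,.205)])
delta([0.53,-.2,.3],0)
E
```

```text
rim [[0.6148, 0.3172, 0.085], [0.6106, -0.0668, 0.085], [0.4941, -0.0619, 0.085], [0.4977, 0.3126, 0.085]]
wells [[0.5567, 0.2631, 0.005], [0.5555, 0.1714, 0.005], [0.5554, 0.0821, 0.005], [0.5542, -0.0082, 0.005]]
catch [[0.4541 0.127  0.083 ]] bottle [[0.583 0.509 0.15 ]]
lid free edge candidates [[[0.6556, 0.3193, 0.19], [0.6551, -0.066, 0.19]], [[0.6533, 0.3172, 0.2], [0.6528, -0.0651, 0.2]], [[0.6521, 0.3162, 0.205], [0.6517, -0.0646, 0.205]]]
t 0.1 eef [0.2403 0.6035 0.2217] w 0.0872 F [-0.2 -0.1  0.3] | shift(mm) [-566.4 -639.5  -77.3] turn [-0.01 -0.   -3.62]
```

```bash
python3 -m inch '0.08 0 0 -0.025 0 0 -0.9;0.08 0 0 -0.025 0 0 -0.9;0.08 0 0 -0.025 0 0 -0.9;0.08 0 0 -0.025 0 0 -0.9;0.08 -0.03 -0.03 0 0 0 0;0.08 -0.03 -0.03 0 0 0 0;0.08 -0.03 -0.03 0 0 0 0;0.08 -0.03 -0.03 0 0 0 0;0.08 -0.03 -0.03 0 0 0 0;0.08 -0.03 -0.03 0 0 0 0;0.08 -0.03 -0.03 0 0 0 0;0.08 -0.03 -0.03 0 0 0 0' 20
python3 -m inch '0.08 -0.01 -0.045 0 0 0 0;0.08 0 -0.045 0 0 0 0;0.08 0 -0.045 0 0 0 0;0.08 0 -0.045 0 0 0 0;0.08 0 -0.045 0 0 0 0;0.08 0 -0.045 0 0 0 0;0.08 0 -0.045 0 0 0 0;0.08 0 -0.045 0 0 0 0;0.08 0 -0.045 0 0 0 0;0.08 0 -0.045 0 0 0 0;0.08 0 -0.045 0 0 0 0;0.08 0 -0.045 0 0 0 0'
python3 - <<'E'
from h import *
delta([0.53,-.25,.32],0)
im,c=snap('wrist','w0');R=np.array(c['R']);print(c['fov_y'],-R.T@np.array(c['t']),R[2])
E
```

```text
time: 1.3
eef_pos: [0.4808, 0.362, 0.3223]
tool_rot: [-0.0, 0.001, 1.0, -0.0]
wrist_force: [0.3, 0.2, -0.1]
gripper_width: 0.0803
time: 2.5
eef_pos: [0.4884, -0.1783, 0.3225]
tool_rot: [0.0, 0.001, 1.0, 0.0]
wrist_force: [1.2, -0.5, 1.3]
gripper_width: 0.0804
t 2.5 eef [ 0.4884 -0.1783  0.3225] w 0.0804 F [ 1.2 -0.5  1.3] | shift(mm) [-41.7 -71.6   2.5] turn [ 0.    0.   -0.02]
63.423265416720774 [ 0.41686099 -0.1781816   0.48494104] [ 2.59508151e-01  3.15754268e-04 -9.65740866e-01]
```

```bash
python3 -m inch '0.08 -0.02 -0.036 0 0 0 0;0.08 -0.02 -0.036 0 0 0 0;0.08 0 0 0 0 0 0'
python3 - <<'E'
from h import *
delta([0.53,-.25,.32],0)
im,c=snap('wrist','w1')
E
```

```text
time: 2.85
eef_pos: [0.5291, -0.2527, 0.3209]
tool_rot: [-0.002, 0.003, 1.0, -0.002]
wrist_force: [-0.4, 0.4, -0.3]
gripper_width: 0.0802
t 2.9 eef [ 0.5291 -0.2527  0.3209] w 0.0802 F [-0.4  0.4 -0.3] | shift(mm) [-0.9  2.7  0.9] turn [-0.03 -0.03 -0.06]
```

View pics/w1.png

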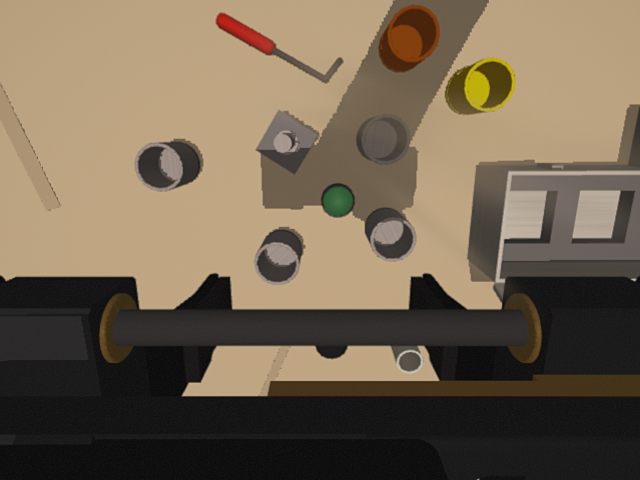

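```bash
python3 - <<'E'
from h import *
c=r.get_calibration('wrist');ct=r.get_calibration('top')
im=cv2.imread('pics/w1.png')
X=plane(ct,[(400,230),(442,221),(405,266),(484,256)],.064)
print(proj(c,X).round(0).tolist(),'pin',proj(c,plane(ct,[(440,264)],.09)).round(),'tops',proj(c,[[.463,-.279,.09]]))
print(plane(c,[(392,237),(277,262),(381,139),(160,167)],.064).round(4).tolist(),'pin',plane(c,[(286,142)],.09).round(4))
out=[]
for u,v in [(390,235),(278,258),(381,139),(165,167)]:
    out.append(cv2.resize(im[v-35:v+35,u-35:u+35],(350,280*350//280),interpolation=cv2.INTER_CUBIC)[:, :])
cv2.imwrite('pics/cr.png',cv2.resize(np.vstack([np.hstack(out[:2]),np.hstack(out[2:])]),(600,600)))
E
```

```text
[[394.0, 238.0], [280.0, 261.0], [387.0, 137.0], [163.0, 165.0]] pin [[291. 141.]] tops [[291.11914753 140.97369722]]
[[0.5679, -0.1707, 0.064], [0.5967, -0.3001, 0.064], [0.4618, -0.1868, 0.064], [0.4897, -0.4214, 0.064]] pin [[ 0.464  -0.2841  0.09  ]]
```

View pics/cr.png

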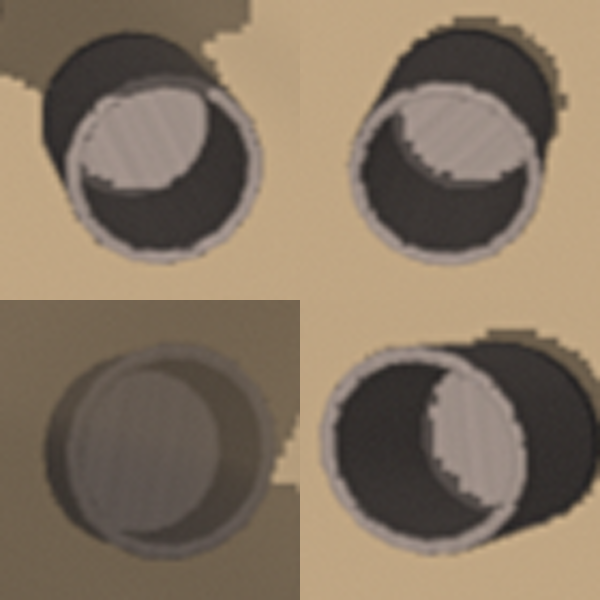

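```bash
python3 - <<'E'
from h import *
c=r.get_calibration('wrist')
print(plane(c,[(393.5,239.7),(277.1,263.2),(385.4,138.9),(159,166.8)],.064).round(4).tolist())
delta([0.57,-.169,.033],0)
E
```

```text
[[0.571, -0.1689, 0.064], [0.5982, -0.3, 0.064], [0.4617, -0.1822, 0.064], [0.4895, -0.4224, 0.064]]
t 2.9 eef [ 0.5286 -0.2506  0.3212] w 0.0801 F [-0.2 -0.  -0.3] | shift(mm) [-41.8  82.3 287.9] turn [-0.02 -0.03 -0.05]
```

```bash
python3 -m inch '0.075 -0.021 0.041 0.02 0 0 0;0.075 -0.021 0.041 0.02 0 0 0;0.075 0 0 0.045 0 0 0;0.075 0 0 0.045 0 0 0;0.075 0 0 0.04 0 0 0;0.075 0 0 0.035 0 0 0;0.075 0 0 0 0 0 0;0.075 0 0 0 0 0 0' 25
python3 - <<'E'
from h import *
delta([0.571,-.169,.033],0)
E
```

```text
time: 3.7
eef_pos: [0.5707, -0.1664, 0.1186]
tool_rot: [-0.0, 0.001, 1.0, 0.0]
wrist_force: [1.2, 0.2, 0.9]
gripper_width: 0.075
t 3.7 eef [ 0.5707 -0.1664  0.1186] w 0.075 F [1.2 0.2 0.9] | shift(mm) [-0.3 -2.7 85.6] turn [ 0.   -0.   -0.01]
```

```bash
python3 -m inch '0.075 0 -0.003 0.03 0 0 0;0.075 0 0 0.03 0 0 0;0.075 0 0 0.025 0 0 0;0.075 0 0 0 0 0 0;0.03 0 0 0 0 0 0;0.03 0 0 0 0 0 0;0.03 0 0 0 0 0 0;0.03 0 0 0 0 0 0;0.03 0 0 0 0 0 0'
python3 -m inch '0.03 0 0 -0.04 0 0 0;0.03 0 0 -0.04 0 0 0;0.03 0 0 -0.04 0 0 0;0.03 0 0 -0.01 0 0 0;0.03 0 0 0 0 0 0'
python3 - <<'E'
from h import *
delta([0.555,-.008,.04],-.009)
E
```

```text
time: 4.6
eef_pos: [0.5717, -0.1705, 0.0342]
tool_rot: [0.001, 0.001, 1.0, -0.0]
wrist_force: [-1.1, -0.1, 7.4]
gripper_width: 0.0514
time: 5.1
eef_pos: [0.5717, -0.1702, 0.1645]
tool_rot: [0.002, 0.001, 1.0, 0.0]
wrist_force: [-0.2, 0.1, -1.8]
gripper_width: 0.0514
t 5.1 eef [ 0.5717 -0.1702  0.1645] w 0.0514 F [-0.2  0.1 -1.8] | shift(mm) [ 17.4 162.1 124.4] turn [0.   0.03 0.07]
```

```bash
python3 -m inch '0.03 0.005 0.041 0 0 0 0.07;0.03 0.005 0.041 0 0 0 0;0.03 0.005 0.041 0 0 0 0;0.03 0.003 0.039 0 0 0 0;0.03 0 0 0 0 0 0;0.03 0 0 0.03 0 0 0;0.03 0 0 0.03 0 0 0;0.03 0 0 0 0 0 0;0.03 0 0 0 0 0 0'
python3 - <<'E'
from h import *
delta([0.5535,-.0088,.04],-.0095)
im,c=snap('wrist','w2')
E
```

```text
time: 6.0
eef_pos: [0.5531, -0.0085, 0.102]
tool_rot: [-0.001, 0.005, 1.0, -0.001]
wrist_force: [0.4, 0.6, -1.4]
gripper_width: 0.0511
t 6.0 eef [ 0.5531 -0.0085  0.102 ] w 0.0511 F [ 0.4  0.6 -1.4] | shift(mm) [-0.6 -0.2 62. ] turn [-0.01 -0.03 -0.  ]
```

View pics/w2.png

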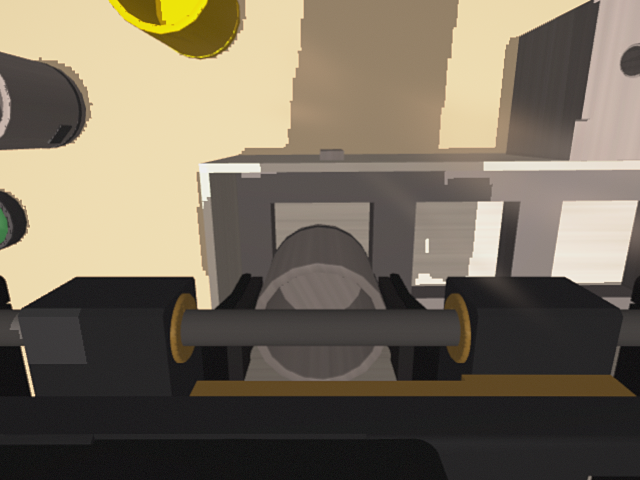

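```bash
python3 - <<'E'
from h import *
c=r.get_calibration('wrist')
print(plane(c,[(272,203),(372,203),(413,203),(519,203)],.027).round(4).tolist())
print(plane(c,[(203,168),(484,165)],.085).round(4).tolist())
E
```

```text
[[0.5237, -0.0378, 0.027], [0.5242, 0.0242, 0.027], [0.5244, 0.0497, 0.027], [0.525, 0.1153, 0.027]]
[[0.4972, -0.0615, 0.085], [0.497, 0.0673, 0.085]]
```

```bash
python3 -m inch '0.03 -0.002 0.0015 0.02 0 0 0;0.03 0 0 0.02 0 0 0;0.03 0 0 0.01 0 0 0;0.03 0 0 0.006 0 0 0;0.03 0 0 0.004 0 0 0;0.03 0 0 0 0 0 0'
python3 - <<'E'
from h import *
delta([0.555,-.007,.04],-.0095)
E
```

```text
time: 6.65
eef_pos: [0.5562, -0.0066, 0.043]
tool_rot: [0.0, 0.005, 1.0, -0.0]
wrist_force: [-0.2, 0.0, -2.7]
gripper_width: 0.0513
t 6.7 eef [ 0.5562 -0.0066  0.043 ] w 0.0513 F [-0.2  0.  -2.7] | shift(mm) [ 1.2 -0.5  3. ] turn [-0.  0.  0.]
```

```bash
python3 -m inch '0.03 0 0 0.004 0 0 0;0.03 0 0 0 0 0 0;0.066 0 0 0 0 0 0;0.066 0 0 0 0 0 0;0.066 0 0 -0.02 0 0 0;0.066 0 0 -0.04 0 0 0;0.066 0 0 -0.04 0 0 0;0.075 0 -0.03 0 0 0 0;0.075 -0.006 -0.044 0 0 0 0;0.075 -0.006 -0.044 0 0 0 0;0.075 -0.006 -0.044 0 0 0 0;0.075 -0.006 -0.044 0 0 0 0'
python3 -m inch '0.075 -0.008 -0.044 0 0 0 0;0.075 -0.009 -0.043 0 0 0 0;0.075 0 0 0 0 0 0'
python3 - <<'E'
from h import *
delta([0.5982,-.300,.033],0)
im,c=snap('wrist','w3'); im,ct=snap('top','t3')
X=plane(c,proj(c,[[.5982,-.3,.064],[.4617,-.1822,.064]]),.064);print(proj(c,X))
E
```

```text
time: 7.85
eef_pos: [0.5782, -0.2142, 0.139]
tool_rot: [0.0, 0.004, 1.0, 0.0]
wrist_force: [0.2, 0.5, -0.4]
gripper_width: 0.0747
time: 8.15
eef_pos: [0.5924, -0.3075, 0.1388]
tool_rot: [-0.0, 0.008, 1.0, -0.002]
wrist_force: [-1.8, 0.2, -0.1]
gripper_width: 0.0753
t 8.2 eef [ 0.5924 -0.3075  0.1388] w 0.0753 F [-1.8  0.2 -0.1] | shift(mm) [ -5.7   8.  105.8] turn [-0.04 -0.01 -0.16]
[[332.05880075 258.63304765]
 [545.64317871  17.94809473]]
```

View pics/t3.png

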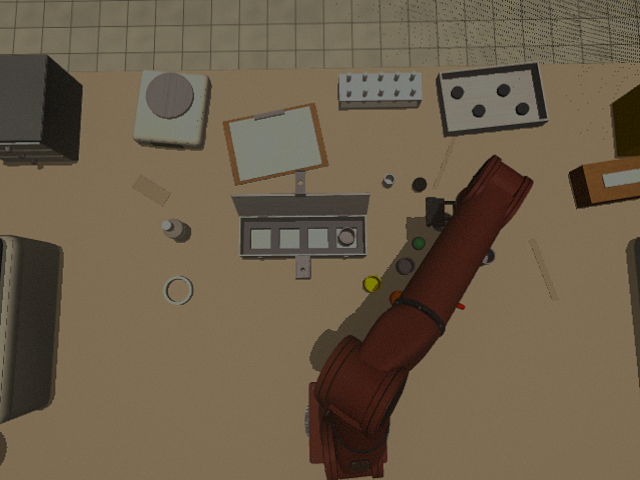

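View pics/w3.png

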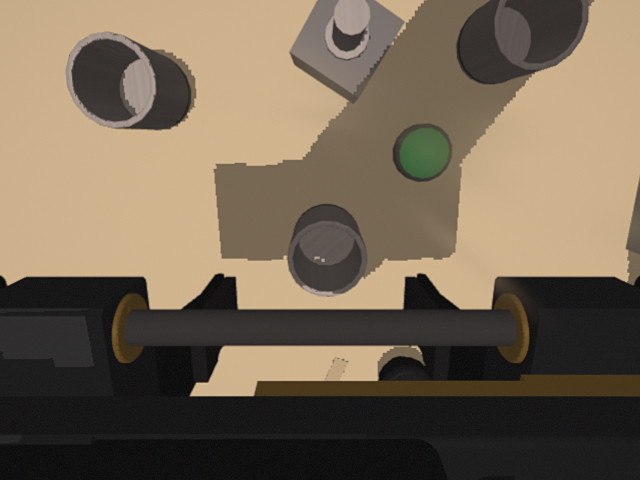

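```bash
python3 - <<'E'
from h import *
c=r.get_calibration('wrist')
print(plane(c,[(327,258),(112,80)],.064).round(4).tolist(),plane(c,[(348,40)],.05).round(4),plane(c,[(352,14)],.09).round(4))
delta([0.5982,-.301,.033],0)
E
```

```text
[[0.5988, -0.2968, 0.064], [0.4913, -0.4183, 0.064]] [[ 0.469  -0.2834  0.05  ]] [[ 0.466  -0.2842  0.09  ]]
t 8.2 eef [ 0.5937 -0.3013  0.1384] w 0.0749 F [-0.2  0.7 -0.7] | shift(mm) [ -4.6   0.4 105.4] turn [-0.   -0.01 -0.11]
```

```bash
python3 -m inch '0.075 -0.005 0.002 0.03 0 0 -0.11;0.075 0 0 0.04 0 0 0;0.075 0 0 0.025 0 0 0;0.075 0 0 0.01 0 0 0;0.075 0 0 0 0 0 0;0.03 0 0 0 0 0 0;0.03 0 0 0 0 0 0;0.03 0 0 0 0 0 0;0.03 0 0 0 0 0 0;0.03 0 0 0 0 0 0'
python3 -m inch '0.03 0 0 -0.04 0 0 0;0.03 0 0 -0.04 0 0 0;0.03 0 0 -0.04 0 0 0;0.03 0 0 -0.01 0 0 0;0.03 0 0 0 0 0 0'
python3 - <<'E'
from h import *
delta([0.556,.083,.14],-.0095)
E
```

```text
time: 9.25
eef_pos: [0.6, -0.2991, 0.0353]
tool_rot: [0.001, -0.001, 1.0, -0.001]
wrist_force: [0.2, -2.6, 6.9]
gripper_width: 0.0515
time: 9.75
eef_pos: [0.6, -0.2981, 0.1654]
tool_rot: [0.001, -0.001, 1.0, -0.0]
wrist_force: [0.8, 0.1, -2.4]
gripper_width: 0.0516
t 9.8 eef [ 0.6    -0.2981  0.1654] w 0.0516 F [ 0.8  0.1 -2.4] | shift(mm) [ 43.1 381.2  25.1] turn [-0.    0.03  0.11]
```

```bash
python3 -m inch '0.03 0.005 0.042 0 0 0 0.11;0.03 0.005 0.042 0 0 0 0;0.03 0.005 0.042 0 0 0 0;0.03 0.005 0.042 0 0 0 0;0.03 0.005 0.042 0 0 0 0;0.03 0.005 0.042 0 0 0 0;0.03 0.005 0.042 0 0 0 0;0.03 0.005 0.042 0 0 0 0;0.03 0.003 0.042 0 0 0 0;0.03 0 0.003 0 0 0 0;0.03 0 0 0 0 0 0;0.03 0 0 0 0 0 0'
python3 - <<'E'
from h import *
delta([0.556,.083,.04],-.0095)
E
```

```text
time: 10.95
eef_pos: [0.5586, 0.0822, 0.1625]
tool_rot: [-0.001, 0.005, 1.0, -0.001]
wrist_force: [1.1, -0.1, -0.9]
gripper_width: 0.0517
t 10.9 eef [0.5586 0.0822 0.1625] w 0.0517 F [ 1.1 -0.1 -0.9] | shift(mm) [  2.4   0.9 122.5] turn [-0.01 -0.02 -0.01]
```

```bash
python3 -m inch '0.03 0.0015 0.001 0.03 0 0 0;0.03 0 0 0.03 0 0 0;0.03 0 0 0.025 0 0 0;0.03 0 0 0.015 0 0 0;0.03 0 0 0.01 0 0 0;0.03 0 0 0.006 0 0 0;0.03 0 0 0.004 0 0 0;0.03 0 0 0 0 0 0'
python3 - <<'E'
from h import *
delta([0.557,.083,.0405],-.0095)
E
```

```text
time: 11.75
eef_pos: [0.5581, 0.0844, 0.044]
tool_rot: [0.0, 0.005, 1.0, 0.0]
wrist_force: [-0.1, -0.0, -1.1]
gripper_width: 0.0516
t 11.8 eef [0.5581 0.0844 0.044 ] w 0.0516 F [-0.1 -0.  -1.1] | shift(mm) [ 1.1 -1.4  3.5] turn [0. 0. 0.]
```

```bash
python3 -m inch '0.03 0 0 0.004 0 0 0;0.03 0 0 0 0 0 0;0.066 0 0 0 0 0 0;0.066 0 0 0 0 0 0;0.066 0 0 -0.02 0 0 0;0.066 0 0 -0.04 0 0 0;0.066 0 0 -0.04 0 0 0;0.075 0 -0.03 0 0 0 0;0.075 0.006 -0.044 0 0 0 0;0.075 0.018 -0.044 0 0 0 0;0.075 0.018 -0.044 0 0 0 0;0.075 0.018 -0.044 0 0 0 0'
python3 -m inch '0.075 0.018 -0.044 0 0 0 0;0.075 0.018 -0.017 0 0 0 -0.1;0.075 0 0 0 0 0 0;0.075 0 0 0 0 0 0'
python3 - <<'E'
from h import *
delta([0.4617,-.1822,.033],0)
im,c=snap('wrist','w4')
print(proj(c,[[.4617,-.1822,.064],[.4895,-.4224,.064]]).round(0).tolist())
g=cv2.cvtColor(im,cv2.COLOR_RGB2HSV);m=((g[...,1]<60)).astype(np.uint8);m[270:]=0
n,l,s,ce=cv2.connectedComponentsWithStats(m)
for a,b in zip(s,ce):
    if a[4]>800:print(a,b.round())
E
```

```text
time: 12.95
eef_pos: [0.495, -0.1226, 0.1399]
tool_rot: [0.0, 0.005, 1.0, 0.0]
wrist_force: [1.0, 0.2, -0.5]
gripper_width: 0.075
time: 13.35
eef_pos: [0.4594, -0.1815, 0.14]
tool_rot: [0.0, -0.0, 1.0, 0.0]
wrist_force: [0.1, 0.2, 0.1]
gripper_width: 0.0747
t 13.3 eef [ 0.4594 -0.1815  0.14  ] w 0.0747 F [0.1 0.2 0.1] | shift(mm) [ -2.2  -0.7 107. ] turn [0.01 0.01 0.  ]
[[319.0, 253.0], [-47.0, 293.0]]
[     0      0    640    480 293608] [324. 240.]
[ 146   97  110   53 1164] [204. 125.]
[ 114  191  113   79 5933] [169. 236.]
[ 276  199   80   71 4581] [316. 238.]
[   0  233   53   37 1615] [ 23. 253.]
```

```bash
python3 -m inch '0.075 -0.002 -0.001 0.03 0 0 0;0.075 0 0 0.04 0 0 0;0.075 0 0 0.025 0 0 0;0.075 0 0 0.01 0 0 0;0.075 0 0 0 0 0 0;0.03 0 0 0 0 0 0;0.03 0 0 0 0 0 0;0.03 0 0 0 0 0 0;0.03 0 0 0 0 0 0;0.03 0 0 0 0 0 0'
python3 -m inch '0.03 0 0 -0.04 0 0 0;0.03 0 0 -0.04 0 0 0;0.03 0 0 -0.04 0 0 0;0.03 0 0 -0.02 0 0 0;0.03 0 0 0 0 0 0'
python3 - <<'E'
from h import *
delta([0.557,.173,.17],-.0095)
E
```

```text
time: 14.4
eef_pos: [0.4621, -0.1829, 0.0356]
tool_rot: [0.001, -0.001, 1.0, -0.0]
wrist_force: [-0.7, -0.2, 6.1]
gripper_width: 0.0512
time: 14.9
eef_pos: [0.4629, -0.183, 0.1776]
tool_rot: [0.003, -0.001, 1.0, 0.0]
wrist_force: [0.8, 0.4, -2.4]
gripper_width: 0.0513
t 14.9 eef [ 0.4629 -0.183   0.1776] w 0.0513 F [ 0.8  0.4 -2.4] | shift(mm) [-94.5 355.9   8.3] turn [0.   0.05 0.1 ]
```

```bash
python3 -m inch '0.03 -0.011 0.042 0 0 0 0.1;0.03 -0.011 0.042 0 0 0 0;0.03 -0.011 0.042 0 0 0 0;0.03 -0.011 0.042 0 0 0 0;0.03 -0.011 0.042 0 0 0 0;0.03 -0.011 0.042 0 0 0 0;0.03 -0.011 0.042 0 0 0 0;0.03 -0.011 0.042 0 0 0 0;0.03 -0.006 0.02 0 0 0 0;0.03 0 0 0 0 0 0;0.03 0 0 0 0 0 0'
python3 - <<'E'
from h import *
delta([0.557,.173,.04],-.0095)
E
```

```text
time: 16.0
eef_pos: [0.5577, 0.1717, 0.1735]
tool_rot: [-0.001, 0.005, 1.0, -0.001]
wrist_force: [0.8, -0.9, -1.3]
gripper_width: 0.0515
t 16.0 eef [0.5577 0.1717 0.1735] w 0.0515 F [ 0.8 -0.9 -1.3] | shift(mm) [  0.5   1.5 133.5] turn [-0.02 -0.02  0.  ]
```

```bash
python3 -m inch '0.03 0.0005 0.001 0.04 0 0 0;0.03 0 0 0.03 0 0 0;0.03 0 0 0.025 0 0 0;0.03 0 0 0.015 0 0 0;0.03 0 0 0.01 0 0 0;0.03 0 0 0.006 0 0 0;0.03 0 0 0.004 0 0 0;0.03 0 0 0 0 0 0'
python3 - <<'E'
from h import *
delta([0.557,.173,.0405],-.0095)
E
```

```text
time: 16.8
eef_pos: [0.5579, 0.1736, 0.045]
tool_rot: [0.0, 0.005, 1.0, 0.0]
wrist_force: [-0.4, -0.1, -2.1]
gripper_width: 0.0516
t 16.8 eef [0.5579 0.1736 0.045 ] w 0.0516 F [-0.4 -0.1 -2.1] | shift(mm) [ 0.9 -0.6  4.5] turn [0. 0. 0.]
```

```bash
python3 -m inch '0.03 0 0 0.005 0 0 0;0.03 0 0 0 0 0 0;0.066 0 0 0 0 0 0;0.066 0 0 0 0 0 0;0.066 0 0 -0.02 0 0 0;0.066 0 0 -0.04 0 0 0;0.066 0 0 -0.04 0 0 0;0.075 0.005 -0.042 0 0 0 0;0.075 0.005 -0.042 0 0 0 0;0.075 0.005 -0.042 0 0 0 0;0.075 0.005 -0.042 0 0 0 0;0.075 0.005 -0.042 0 0 0 0'
python3 -m inch '0.075 0.005 -0.042 0 0 0 0;0.075 0.005 -0.042 0 0 0 -0.1;0.075 0.005 -0.042 0 0 0 0;0.075 0.005 -0.042 0 0 0 0;0.075 0.005 -0.042 0 0 0 0;0.075 0.005 -0.042 0 0 0 0;0.075 0.005 -0.042 0 0 0 0;0.075 0.005 -0.042 0 0 0 0;0.075 0.003 -0.049 0 0 0 0;0.075 0 0 0 0 0 0;0.075 0 0 0 0 0 0'
python3 - <<'E'
from h import *
im,c=snap('wrist','w5')
delta([0.4895,-.4215,.033],0)
print(proj(c,[[.4895,-.4215,.064]]).round(0).tolist())
g=cv2.cvtColor(im,cv2.COLOR_RGB2HSV);m=((g[...,1]<60)).astype(np.uint8);m[270:]=0
n,l,s,ce=cv2.connectedComponentsWithStats(m)
for a,b in zip(s[1:],ce[1:]):
    if a[4]>800:print(a,b.round())
E
```

```text
time: 18.0
eef_pos: [0.5303, -0.0377, 0.1399]
tool_rot: [0.0, 0.005, 1.0, 0.0]
wrist_force: [-0.1, 0.5, 0.2]
gripper_width: 0.075
time: 19.1
eef_pos: [0.4863, -0.4226, 0.1394]
tool_rot: [-0.0, 0.001, 1.0, -0.0]
wrist_force: [0.9, 1.4, 0.1]
gripper_width: 0.0749
t 19.1 eef [ 0.4873 -0.4209  0.1394] w 0.0747 F [ 1.2  0.4 -0.9] | shift(mm) [ -2.3  -0.7 106.4] turn [ 0.01 -0.    0.01]
[[321.0, 255.0]]
[ 487   57  112   54 1337] [543.  85.]
[ 446  157  128  103 7609] [512. 207.]
[ 276  200   80   70 4518] [315. 239.]
```

Bucket D is where expected.

```bash
python3 -m inch '0.075 -0.002 -0.001 0.03 0 0 0;0.075 0 0 0.04 0 0 0;0.075 0 0 0.025 0 0 0;0.075 0 0 0.01 0 0 0;0.075 0 0 0 0 0 0;0.03 0 0 0 0 0 0;0.03 0 0 0 0 0 0;0.03 0 0 0 0 0 0;0.03 0 0 0 0 0 0;0.03 0 0 0 0 0 0'
python3 -m inch '0.03 0 0 -0.04 0 0 0;0.03 0 0 -0.04 0 0 0;0.03 0 0 -0.04 0 0 0;0.03 0 0 -0.02 0 0 0;0.03 0 0 0 0 0 0'
python3 - <<'E'
from h import *
delta([0.558,.263,.17],-.0095)
E
```

```text
time: 20.15
eef_pos: [0.4898, -0.4228, 0.0358]
tool_rot: [0.001, -0.001, 1.0, -0.001]
wrist_force: [-0.6, -1.1, 6.0]
gripper_width: 0.0505
time: 20.65
eef_pos: [0.4904, -0.4233, 0.178]
tool_rot: [0.002, -0.001, 1.0, -0.001]
wrist_force: [-0.3, -0.4, -1.5]
gripper_width: 0.0506
t 20.6 eef [ 0.4904 -0.4233  0.178 ] w 0.0506 F [-0.3 -0.4 -1.5] | shift(mm) [-68.4 686.2   6.6] turn [-0.02  0.04  0.1 ]
```

```bash
python3 -m inch '0.03 -0.004 0.043 0 0 0 0.1;0.03 -0.004 0.043 0 0 0 0;0.03 -0.004 0.043 0 0 0 0;0.03 -0.004 0.043 0 0 0 0;0.03 -0.004 0.043 0 0 0 0;0.03 -0.004 0.043 0 0 0 0;0.03 -0.004 0.043 0 0 0 0;0.03 -0.004 0.043 0 0 0 0'
python3 -m inch '0.03 -0.005 0.043 0 0 0 0;0.03 -0.005 0.043 0 0 0 0;0.03 -0.005 0.043 0 0 0 0;0.03 -0.005 0.043 0 0 0 0;0.03 -0.005 0.043 0 0 0 0;0.03 -0.005 0.043 0 0 0 0;0.03 -0.004 0.043 0 0 0 0;0.03 -0.002 0.041 0 0 0 0;0.03 0 0 0 0 0 0;0.03 0 0 0 0 0 0'
python3 - <<'E'
from h import *
delta([0.558,.263,.04],-.0095)
E
```

```text
time: 21.45
eef_pos: [0.5231, -0.0762, 0.1734]
tool_rot: [-0.001, 0.004, 1.0, 0.0]
wrist_force: [0.3, -0.0, -2.0]
gripper_width: 0.0506
time: 22.45
eef_pos: [0.562, 0.2641, 0.1726]
tool_rot: [-0.001, 0.003, 1.0, -0.001]
wrist_force: [-0.0, 0.3, -0.5]
gripper_width: 0.0502
t 22.4 eef [0.562  0.2641 0.1726] w 0.0502 F [-0.   0.3 -0.5] | shift(mm) [  3.7  -0.9 132.7] turn [-0.02 -0.02  0.03]
```

```bash
python3 -m inch '0.03 0.003 -0.001 0.04 0 0 0;0.03 0 0 0.03 0 0 0;0.03 0 0 0.025 0 0 0;0.03 0 0 0.015 0 0 0;0.03 0 0 0.008 0 0 0;0.03 0 0 0.006 0 0 0;0.03 0 0 0.004 0 0 0;0.03 0 0 0 0 0 0'
python3 - <<'E'
from h import *
delta([0.558,.263,.0408],-.0095)
E
```

```text
time: 23.25
eef_pos: [0.5604, 0.2624, 0.047]
tool_rot: [0.0, 0.005, 1.0, 0.0]
wrist_force: [-0.9, 0.1, -1.2]
gripper_width: 0.0507
t 23.2 eef [0.5604 0.2624 0.047 ] w 0.0507 F [-0.9  0.1 -1.2] | shift(mm) [2.4 0.6 6.2] turn [0. 0. 0.]
```

```bash
python3 -m inch '0.03 0 0 0.006 0 0 0;0.03 0 0 0 0 0 0;0.066 0 0 0 0 0 0;0.066 0 0 0 0 0 0;0.066 0 0 -0.02 0 0 0;0.066 0 0 -0.04 0 0 0;0.066 0 0 -0.04 0 0 0;0.0 0.02 -0.03 -0.04 0 0 0;0 0.01 -0.04 -0.04 0 0 0;0 0 -0.03 -0.04 0 0 0;0 0 0 -0.03 0 0 0;0 0 0 0 0 0 0'
python3 - <<'E'
from h import *
im,c=snap('wrist','w6')
delta([.72,.24,.3],-.0095)
E
```

```text
time: 24.45
eef_pos: [0.5344, 0.1691, 0.2879]
tool_rot: [0.004, 0.006, 1.0, 0.002]
wrist_force: [-0.4, 0.7, 0.2]
gripper_width: 0.0342
t 24.5 eef [0.5334 0.1697 0.2852] w 0.0296 F [-0.2 -0.8 -0.7] | shift(mm) [-186.    72.2  -13.8] turn [ 0.03  0.04 -0.01]
```

View pics/w6.png

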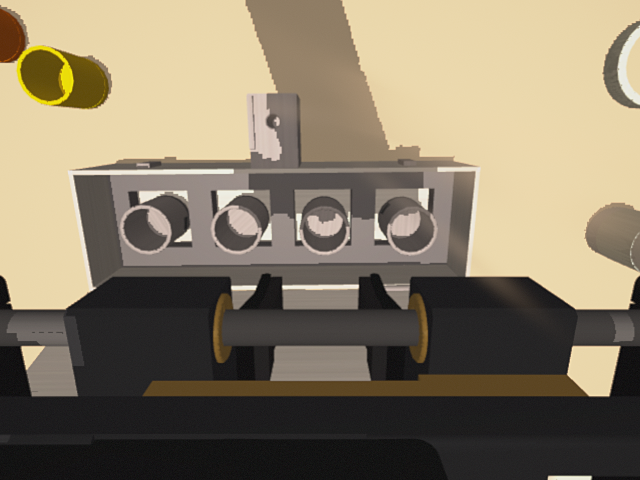

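```bash
python3 - <<'E'
from h import *
c=r.get_calibration('wrist')
print(plane(c,[(273,121)],.083).round(4),plane(c,[(73,172),(479,169)],.085).round(4).tolist(), plane(c,[(156,230),(241,228),(325,226),(407,226)],.069).round(4).tolist())
delta([.72,.24,.3],-.0095)
E
python3 -m inch '0 -0.04 0.02 -0.01 0 0 0;0 -0.04 0.02 0 0 0 0;0 -0.04 0.02 0 0 0 0;0 -0.04 0.01 0 0 0 0;0 -0.026 0 0 0 0 0;0 0 0 0.03 0 0 0;0 0 0 0.04 0 0 0;0 0 0 0.04 0 0 0;0 0 0 0 0 0 0;0 0 0 0 0 0 0'
python3 - <<'E'
from h import *
delta([.66,.24,.18],-.0095)
E
```

```text
[[0.4512 0.1291 0.083 ]] [[0.4947, -0.0566, 0.085], [0.4954, 0.3175, 0.085]] [[0.5543, 0.006, 0.069], [0.5531, 0.0912, 0.069], [0.5519, 0.1754, 0.069], [0.5527, 0.2575, 0.069]]
t 24.5 eef [0.5334 0.1697 0.2852] w 0.0296 F [-0.2 -0.8 -0.7] | shift(mm) [-186.    72.2  -13.8] turn [ 0.03  0.04 -0.01]
time: 25.5
eef_pos: [0.7182, 0.2385, 0.1821]
tool_rot: [-0.001, 0.004, 1.0, -0.0]
wrist_force: [-0.0, 0.0, 0.7]
gripper_width: 0.0005
t 25.5 eef [0.7182 0.2385 0.1821] w 0.0005 F [-0.   0.   0.7] | shift(mm) [58.3  1.   2.2] turn [-0.01 -0.02  0.01]
```

```bash
python3 -m inch '0 0.017 0 0 0 0 0;0 0.017 0 0 0 0 0;0 0.017 0 0 0 0 0;0 0.017 0 0 0 0 0;0 0.017 0 0 0 0 0;0 0.012 0 0.002 0 0 0;0 0.012 0 0.002 0 0 0;0 0.012 0 0.002 0 0 0;0 0.012 0 0.003 0 0 0;0 0 0 0 0 0 0' 
python3 - <<'E'
from h import *
delta([.5844,.24,.171],-.0095)
E
python3 -m inch '0 0.0105 0 0.0065 0 0 0;0 0.0105 0 0.0065 0 0 0;0 0.0084 0 0.0095 0 0 0;0 0.0084 0 0.0095 0 0 0;0 0.0057 0 0.011 0 0 0;0 0.0057 0 0.011 0 0 0;0 0.002 0 0.008 0 0 0;0 0.002 0 0.008 0 0 0;0 0.001 0 0.008 0 0 0;0 0 0 0 0 0 0'
python3 - <<'E'
from h import *
delta([.53,.24,.093],-.0095)
E
```

```text
time: 26.5
eef_pos: [0.5866, 0.2399, 0.1769]
tool_rot: [0.002, 0.005, 1.0, 0.001]
wrist_force: [0.4, 0.7, 1.0]
gripper_width: 0.0008
t 26.5 eef [0.5866 0.2399 0.1769] w 0.0008 F [0.4 0.7 1. ] | shift(mm) [2.2 0.  5.8] turn [0.03 0.03 0.  ]
time: 27.5
eef_pos: [0.5309, 0.2395, 0.0942]
tool_rot: [-0.001, 0.005, 1.0, -0.001]
wrist_force: [-0.2, -0.1, 0.5]
gripper_width: 0.0001
t 27.5 eef [0.5309 0.2395 0.0942] w 0.0001 F [-0.2 -0.1  0.5] | shift(mm) [0.9 0.5 1.2] turn [-0.01 -0.01  0.  ]
```

```bash
python3 -m inch '0 0 0 0.002 0 0 0;0 0 0 0.002 0 0 0;0 0 0 0 0 0 0'; python3 - <<'E'
from h import *
im,c=snap('scene','s7')
E
```

```text
time: 27.8
eef_pos: [0.5319, 0.2396, 0.0934]
tool_rot: [-0.0, 0.005, 1.0, 0.0]
wrist_force: [-7.0, -3.0, 16.9]
gripper_width: 0.0004
```

View pics/s7.png

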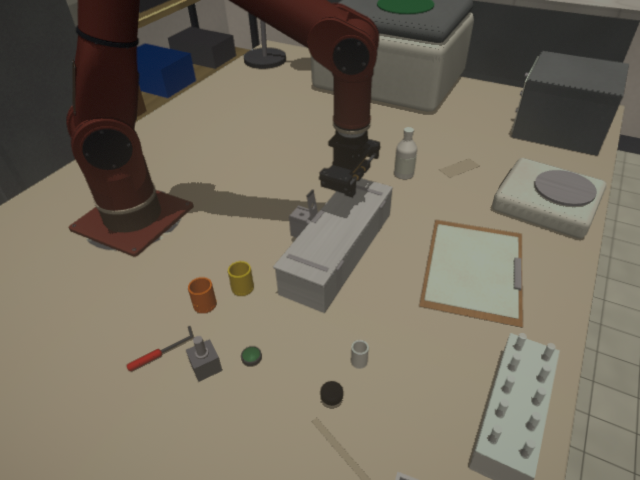

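```bash
python3 -m inch '0 0 0 -0.03 0 0 0;0 0 0 -0.034 0 0 0;0 -0.015 -0.037 0 0 0 0;0 -0.015 -0.037 0 0 0 0;0 -0.005 -0.037 0 0 0 0;0 0 0 0 0 0 0;0 0 0 0.02 0 0 0;0 0 0 0 0 0 0;0 0 0 0 0 0 0'
python3 - <<'E'
from h import *
delta([.502,.128,.1355],-.0095)
E
```

```text
time: 28.75
eef_pos: [0.5653, 0.1288, 0.1358]
tool_rot: [-0.0, 0.004, 1.0, -0.0]
wrist_force: [-0.1, 0.1, 0.1]
gripper_width: 0.0002
t 28.8 eef [0.5653 0.1288 0.1358] w 0.0002 F [-0.1  0.1  0.1] | shift(mm) [63.3 -1.3  0.3] turn [-0.   -0.01  0.01]
```

```bash
python3 -m inch '0 0.013 0 0 0 0 0;0 0.013 0 0 0 0 0;0 0.013 0 0 0 0 0;0 0.013 0 0 0 0 0;0 0.011 0 0 0 0 0;0 0.0085 0 0.002 0 0 0;0 0.0085 0 0.002 0 0 0;0 0.0085 0 0.002 0 0 0;0 0.0054 0 0.0037 0 0 0;0 0.0054 0 0.0037 0 0 0;0 0 0 0 0 0 0'
python3 -m inch '0 0.0042 0 0.005 0 0 0;0 0.0042 0 0.005 0 0 0;0 0.0028 0 0.006 0 0 0;0 0.0028 0 0.006 0 0 0;0 0.0012 0 0.006 0 0 0;0 0.0012 0 0.006 0 0 0;0 0 0 0 0 0 0'
python3 - <<'E'
from h import *
delta([.4495,.128,.088],-.0095)
E
```

```text
time: 29.85
eef_pos: [0.4653, 0.1294, 0.1216]
tool_rot: [-0.001, 0.004, 1.0, -0.0]
wrist_force: [-0.3, 0.1, 1.1]
gripper_width: 0.0001
time: 30.55
eef_pos: [0.4499, 0.1296, 0.0882]
tool_rot: [-0.0, 0.005, 1.0, -0.0]
wrist_force: [-1.7, -1.3, 6.0]
gripper_width: 0.0006
t 30.6 eef [0.4499 0.1296 0.0882] w 0.0006 F [-1.7 -1.3  6. ] | shift(mm) [ 0.3 -1.6  0.2] turn [-0. -0.  0.]
```

```bash
python3 -m inch '0 0 0 0.002 0 0 0;0 0 0 0.001 0 0 0;0 0 0 0 0 0 0'
python3 -m inch '0 0 0 -0.03 0 0 0;0 0 0 -0.03 0 0 0;0 0 0 -0.03 0 0 0;0.04 0 0 0 0 0 0;0.04 0 0 0 0 0 0;0.04 0 0 0 0 0 0'
python3 - <<'E'
from h import *
im,c=snap('wrist','w8')
c=r.get_calibration('wrist')
delta([.454,.128,.2],-.0095)
p=proj(c,[[.453,.1285,.088]])[0];print(p)
u,v=np.clip(p.astype(int),[80,60],[560,420]);cv2.imwrite('pics/w8c.png',cv2.resize(cv2.imread('pics/w8.png')[v-60:v+60,u-80:u+80],(800,600),interpolation=cv2.INTER_CUBIC));print(u,v)
E
```

```text
time: 30.85
eef_pos: [0.45, 0.1298, 0.0871]
tool_rot: [-0.0, 0.005, 1.0, 0.001]
wrist_force: [-12.4, -3.8, 32.5]
gripper_width: 0.0005
time: 31.45
eef_pos: [0.4492, 0.1294, 0.1741]
tool_rot: [-0.001, 0.005, 1.0, -0.0]
wrist_force: [-0.0, 1.1, -0.8]
gripper_width: 0.017
t 31.5 eef [0.4492 0.1294 0.1741] w 0.0206 F [ 0.2  0.4 -0.7] | shift(mm) [ -4.8  -1.3 -25.9] turn [-0.01 -0.02  0.  ]
[318.65607463 250.93392484]
318 250
```

View pics/w8c.png

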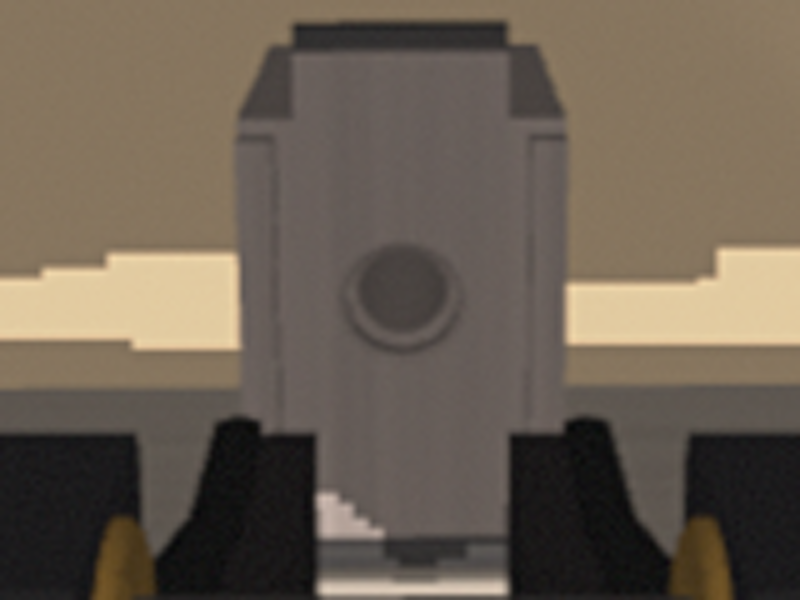

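```bash
python3 - <<'E'
from h import *
c=r.get_calibration('wrist')
print(plane(c,[(318.4,249.4)],.088).round(4),plane(c,[(318.4,247.6)],.083).round(4))
delta([.466,-.284,.2],0)
E
```

```text
[[0.4519 0.1283 0.088 ]] [[0.4521 0.1283 0.083 ]]
t 31.5 eef [0.4492 0.1294 0.1741] w 0.0206 F [ 0.2  0.4 -0.7] | shift(mm) [ -20.6 -413.2  -25.5] turn [-0.01 -0.02 -0.09]
```

```bash
python3 -m inch '0.04 -0.0015 -0.0413 0 0 0 0;0.04 -0.0015 -0.0413 0 0 0 0;0.04 -0.0015 -0.0413 0 0 0 0;0.04 -0.0015 -0.0413 0 0 0 0;0.04 -0.0015 -0.0413 0 0 0 0;0.04 -0.0015 -0.0413 0 0 0 0;0.04 -0.0015 -0.0413 0 0 0 0;0.04 -0.0015 -0.0413 0 0 0 0;0.04 -0.0015 -0.0413 0 0 0 0;0.04 -0.0015 -0.0413 0 0 0 0;0.04 0 0 0 0 0 0;0.04 0 0 0 0 0 0'
python3 -m inch '0.04 0 0 0 0 0 0;0.04 0 0 0 0 0 0'
python3 - <<'E'
from h import *
im,c=snap('wrist','w9')
c=r.get_calibration('wrist')
delta([.466,-.284,.055],-.0095)
p=proj(c,[[.466,-.284,.09]])[0];print(p)
u,v=np.clip(p.astype(int),[80,60],[560,420]);cv2.imwrite('pics/w9c.png',cv2.resize(cv2.imread('pics/w9.png')[v-60:v+60,u-80:u+80],(800,600),interpolation=cv2.INTER_CUBIC));print(u,v)
E
```

```text
time: 32.7
eef_pos: [0.4599, -0.2845, 0.1742]
tool_rot: [-0.001, 0.006, 1.0, -0.0]
wrist_force: [0.8, -0.2, 0.0]
gripper_width: 0.0398
time: 32.9
eef_pos: [0.4614, -0.282, 0.175]
tool_rot: [-0.0, 0.003, 1.0, 0.0]
wrist_force: [0.7, -0.1, 1.0]
gripper_width: 0.0401
t 33.0 eef [ 0.4614 -0.282   0.1752] w 0.0401 F [-0.   0.2 -0.6] | shift(mm) [ -4.6  -2.  120.2] turn [0.01 0.   0.03]
[316.73340165 252.0753477 ]
316 252
```

View pics/w9c.png

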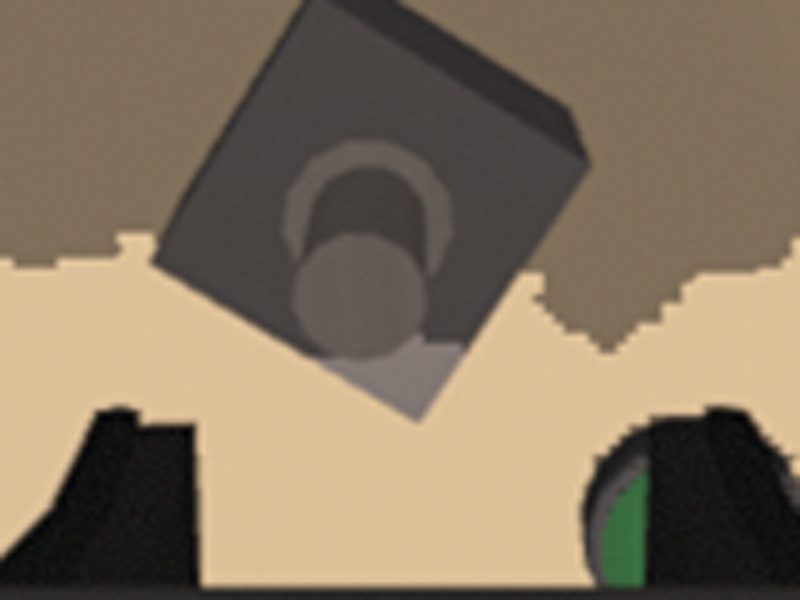

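```bash
python3 - <<'E'
from h import *
c=r.get_calibration('wrist')
P=plane(c,[(308,251.6)],.09)[0];print(P.round(4),plane(c,[(309.6,236.4)],.05).round(4))
delta([P[0],P[1],.055],-.0095)
E
```

```text
[ 0.4656 -0.2898  0.09  ] [[ 0.4657 -0.2897  0.05  ]]
t 33.0 eef [ 0.4614 -0.282   0.1752] w 0.0401 F [-0.   0.2 -0.6] | shift(mm) [ -4.2  -7.9 120.2] turn [0.01 0.   0.03]
```

```bash
python3 -m inch '0.045 -0.004 -0.008 0.03 0 0 0;0.045 0 0 0.04 0 0 0;0.045 0 0 0.03 0 0 0;0.045 0 0 0 0 0 0;0.045 0 0 0 0 0 0'
python3 - <<'E'
from h import *
delta([.4657,-.2898,.055],-.0095)
E
```

```text
time: 33.45
eef_pos: [0.4652, -0.2912, 0.076]
tool_rot: [-0.0, 0.004, 1.0, -0.0]
wrist_force: [-0.5, -0.6, -0.0]
gripper_width: 0.045
t 33.5 eef [ 0.4652 -0.2912  0.076 ] w 0.045 F [-0.5 -0.6 -0. ] | shift(mm) [-0.5  1.4 21. ] turn [-0.   -0.    0.01]
```

```bash
python3 -m inch '0.045 0 0.001 0.012 0 0 0;0.045 0 0 0.008 0 0 0;0.045 0 0 0 0 0 0;0.03 0 0 0 0 0 0;0.02 0 0 0 0 0 0;0.01 0 0 0 0 0 0;0.01 0 0 0 0 0 0;0.01 0 0 0 0 0 0;0.01 0 0 0 0 0 0' 25
python3 - <<'E'
from h import *
delta([.4657,-.2898,.055],-.0095)
E
```

```text
time: 34.35
eef_pos: [0.4651, -0.2906, 0.0555]
tool_rot: [0.0, 0.005, 1.0, -0.0]
wrist_force: [-1.0, 0.4, 2.1]
gripper_width: 0.0174
t 34.4 eef [ 0.4651 -0.2906  0.0555] w 0.0174 F [-1.   0.4  2.1] | shift(mm) [-0.6  0.8  0.5] turn [-0.  0.  0.]
```

```bash
python3 -m inch '0.01 0 0 -0.03 0 0 0;0.01 0 0 -0.04 0 0 0;0.01 0 0 -0.04 0 0 0;0.01 0.0014 0.042 0 0 0 0;0.01 0.0014 0.042 0 0 0 0;0.01 0.0014 0.042 0 0 0 0;0.01 0.0014 0.042 0 0 0 0;0.01 0.0014 0.042 0 0 0 0;0.01 0.0014 0.042 0 0 0 0;0.01 0.0014 0.042 0 0 0 0'
python3 -m inch '0.01 0.0014 0.042 0 0 0 0;0.01 0.0014 0.042 0 0 0 0;0.01 0.0014 0.04 0 0 0 0;0.01 0 0 0 0 0 0;0.01 0 0 0 0 0 0;0.01 0 0 0 0 0 0'
python3 - <<'E'
from h import *
delta([.4514,.1275,.145],-.0095)
E
```

```text
time: 35.35
eef_pos: [0.4575, 0.0053, 0.1655]
tool_rot: [0.0, 0.005, 1.0, 0.001]
wrist_force: [1.2, -0.5, -2.0]
gripper_width: 0.0172
time: 35.95
eef_pos: [0.4549, 0.1264, 0.1652]
tool_rot: [-0.0, 0.005, 1.0, -0.0]
wrist_force: [-0.2, -1.0, -1.1]
gripper_width: 0.0172
t 36.0 eef [0.4549 0.1264 0.1652] w 0.0172 F [-0.2 -1.  -1.1] | shift(mm) [ 3.5  1.  20.2] turn [-0.   -0.   -0.01]
```

```bash
python3 -m inch '0.01 0.0035 0.001 0.01 0 0 0;0.01 0 0 0.01 0 0 0;0.01 0 0 0 0 0 0;0.01 0 0 0 0 0 0;0.01 0 0 0 0 0 0'
python3 - <<'E'
from h import *
delta([.4514,.1275,.135],-.0095)
im,c=snap('wrist','w10')
delta([.4514,.1275,.135],-.0095)
cv2.imwrite('pics/w10c.png',cv2.resize(cv2.imread('pics/w10.png')[190:330,230:410],None,fx=4.2,fy=4.2,interpolation=cv2.INTER_CUBIC))
E
```

```text
time: 36.45
eef_pos: [0.4515, 0.1285, 0.1454]
tool_rot: [0.0, 0.005, 1.0, -0.0]
wrist_force: [-1.0, -0.6, -0.7]
gripper_width: 0.017
t 36.5 eef [0.4515 0.1285 0.1454] w 0.017 F [-1.  -0.6 -0.7] | shift(mm) [ 0.1 -1.  10.4] turn [-0.  0. -0.]
t 36.5 eef [0.4516 0.1286 0.1455] w 0.0174 F [-0.5 -0.  -0.9] | shift(mm) [ 0.2 -1.1 10.5] turn [0. 0. 0.]
```

View pics/w10c.png

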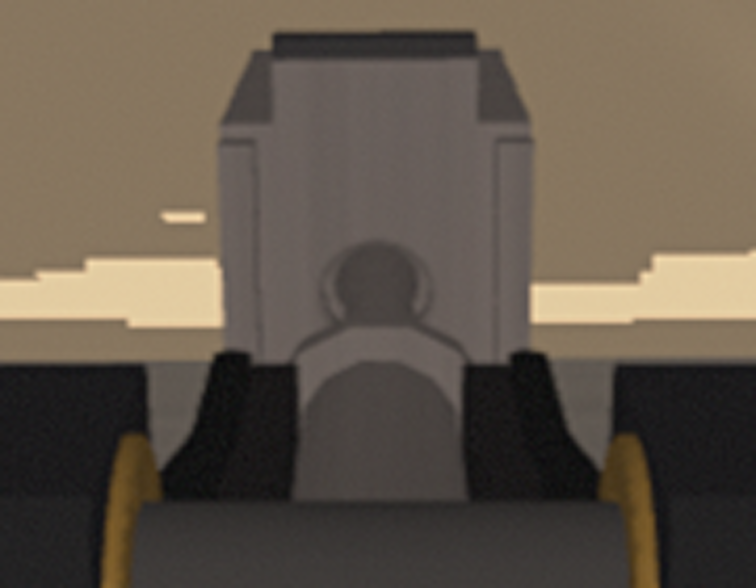

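```bash
python3 -m inch '0.01 0 -0.0006 0.003 0 0 0;0.01 0 0 0.004 0 0 0;0.01 0 0 0.004 0 0 0;0.01 0 0 0.004 0 0 0;0.01 0 0 0.003 0 0 0;0.01 0 0 0 0 0 0'
python3 - <<'E'
from h import *
delta([.4514,.1280,.0975],-.0095)
E
```

```text
time: 37.1
eef_pos: [0.4512, 0.1279, 0.1268]
tool_rot: [-0.0, 0.005, 1.0, -0.0]
wrist_force: [0.5, -0.2, -0.3]
gripper_width: 0.0169
t 37.1 eef [0.4512 0.1279 0.1268] w 0.0169 F [ 0.5 -0.2 -0.3] | shift(mm) [-0.3  0.1 29.3] turn [-0. -0.  0.]
```

```bash
python3 -m inch '0.01 0 0 0.005 0 0 0;0.01 0 0 0.005 0 0 0;0.01 0 0 0.005 0 0 0;0.01 0 0 0.005 0 0 0;0.01 0 0 0.004 0 0 0;0.01 0 0 0.003 0 0 0;0.01 0 0 0 0 0 0'
python3 -m inch '0.01 0 0 0.0015 0 0 0;0.01 0 0 0.001 0 0 0;0.01 0 0 0 0 0 0'
python3 - <<'E'
from h import *
delta([.4514,.1280,.0975],-.0095)
E
```

```text
time: 37.8
eef_pos: [0.4513, 0.1279, 0.0999]
tool_rot: [-0.0, 0.005, 1.0, -0.0]
wrist_force: [0.6, -0.4, -2.1]
gripper_width: 0.0177
time: 38.1
eef_pos: [0.4513, 0.1281, 0.0978]
tool_rot: [0.0, 0.005, 1.0, 0.0]
wrist_force: [1.4, 0.0, -1.0]
gripper_width: 0.0171
t 38.1 eef [0.4513 0.1281 0.0978] w 0.0171 F [ 1.4  0.  -1. ] | shift(mm) [-0.1 -0.1  0.3] turn [0. 0. 0.]
```

```bash
python3 -m inch '0.01 0 0 0.001 0 0 0;0.01 0 0 0.001 0 0 0;0.01 0 0 0 0 0 0;0.01 0 0 0 0 0 0'
```

```text
time: 38.5
eef_pos: [0.4516, 0.1282, 0.0969]
tool_rot: [-0.0, 0.005, 1.0, 0.0]
wrist_force: [-4.8, -2.7, 16.0]
gripper_width: 0.0172
```

```bash
python3 -m inch '0.03 0 0 -0.001 0 0 0;0.045 0 0 0 0 0 0;0.045 0 0 0 0 0 0;0.045 0 0 0 0 0 0;0.045 0 0 -0.03 0 0 0;0.045 0 0 -0.04 0 0 0;0.045 0 0 -0.04 0 0 0;0.045 0 0 -0.04 0 0 0;0.045 0 0.04 0 0 0 0;0.045 0 0.04 0 0 0 0;0.045 0 0.04 0 0 0 0;0.045 0 0.04 0 0 0 0'
python3 -m inch '0.045 0 0.03 0 0 0 0;0.045 0 0.03 0 0 0 0;0.045 0 0 0 0 0 0'
python3 - <<'E'
from h import *
im,c=snap('scene','s11');cv2.imwrite('pics/s11c.png',cv2.resize(cv2.imread('pics/s11.png')[150:400,120:440],(768,600),interpolation=cv2.INTER_CUBIC))
delta([.45,.3,.24])
X=[.452,.1283]
print(proj(c,[[*X,.088],[*X,.092],[*X,.132]])) 
E
```

```text
time: 39.7
eef_pos: [0.4525, 0.2896, 0.2467]
tool_rot: [-0.0, 0.005, 1.0, 0.0]
wrist_force: [1.3, -0.5, 0.7]
gripper_width: 0.045
time: 40.0
eef_pos: [0.4516, 0.3525, 0.2456]
tool_rot: [-0.001, 0.002, 1.0, -0.0]
wrist_force: [-0.3, -0.6, -1.0]
gripper_width: 0.045
t 40.0 eef [0.4525 0.3498 0.2458] w 0.0454 F [ 1.  -0.9 -0.5] | shift(mm) [  2.2 -49.9   5.9] turn [-0.01 -0.01 -0.06]
[[300.74131474 212.04065164]
 [300.66011614 210.76861689]
 [299.82695589 197.72753014]]
```

View pics/s11c.png

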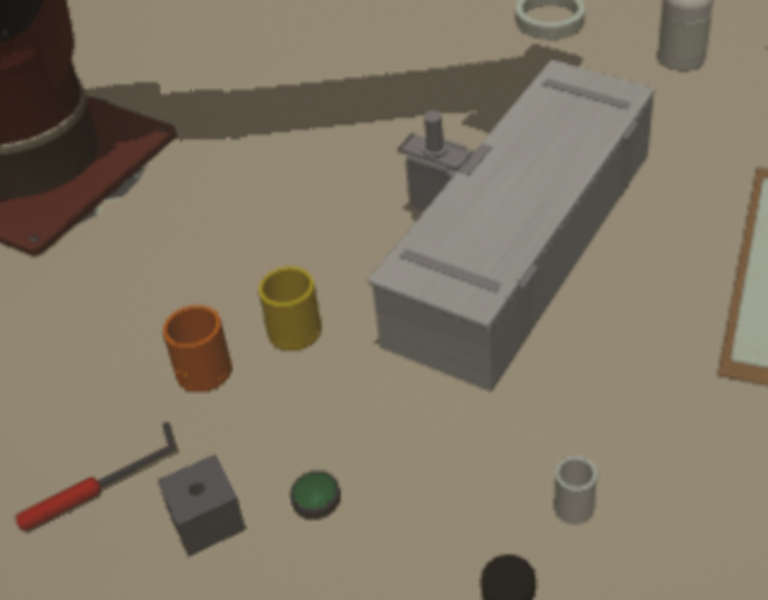

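```bash
python3 -c "
from bench import r;print(r.finish_job())"
```

```text
the job is handed in; nothing more can be done
None
```

All four stainless buckets are in wells of their own. The lid is shut, the hasp is down in its catch, and the locking pin is pushed through until its flange sits on the hasp. I handed the job in at about 40 s of the 200 s allowed.

- **Buckets:** a wrist picture before closing showed one bucket upright in each well. None was knocked out of place before I gripped it.
- **Lid:** it closed fully and took a 17 N press with the fingertips at the height of the shut lid's top.
- **Hasp:** it took a 32 N press and lies flat between the cheeks, with its eye over the hole.
- **Pin:** it met no side force going in and stopped under 16 N at the expected height. In the last scene picture the top of its grip is within 1 pixel of the seated position.
- **Other things:** in the last scene picture the orange and yellow look-alikes, hex key, magnifier, knob and sleeve stand where they were. The spray bottle and tape roll are only partly in that crop, and I did not measure them.
- **Disagreements:** an early, more distant reading of the pin's position was about 6 mm off the close one, so I used the close one. Readings of the well and catch positions differed by 1–3 mm between views.

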